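# Slide spacer rings through the sizing gate

### The arm

A 6-joint arm with a two-finger parallel gripper is mounted at the origin on the work surface. World frame = base frame: x ahead of the robot, y to its left, z up, the work surface at z = 0. Lengths are in m, angles in rad, forces in N, time in s.
With the tool pointing down it reaches from about 0.35 to 0.85 m from the base axis. Payload 8.1 kg.
Tool frame: the origin (TCP) lies on the centre line of the jaws, within the pads' length; the fingertips stand 17 mm ahead of it and the grasp point (between the pads) lies 2 mm behind it; x points along the fingers, z is the direction in which the jaws open and shut, and the axes are right-handed (so a half turn about x gives the same grasp; the last joint's range is limited). The gripper opens to 93 mm and grips with 3 to 60 N. Pads are 15 mm wide; open, the fingers measure 128 mm over their backs; the gripper's body (75 mm by 188 mm) begins 65 mm behind the grasp point.
Start: joints at [-0.085, 0.13, 1.488, -0, 1.523, -0.085], TCP at [0.6, 0, 0.236] pointing down, gripper open.
Joint ranges: [-2.96, 2.96], [-0.89, 2.26], [0.02, 2.5], [-1.34, 4.48], [0, 2.73], [-2.66, 2.66]. Speed limits (rad/s): [2.39, 2.39, 2.79, 3.14, 3.14, 3.14].

### API

Orientations are given as a rotation vector (axis times angle).
In Python, from plant import telemetry, optics, workorder gives the robot as it stands.
- The arm moves only by the shell command python3 -m inch 'ROWS' [FORCE]. ROWS is JSON, a list that holds one entry, the list of rows, each a list of 7 numbers: the shift along the tool's x, y, z in m, then the turn, a rotation vector about the tool's x, y, z in rad, then the opening, from 0 (shut) to 1 (fully open). In form: [[[tx, ty, tz, ax, ay, az, grip], ...]]. A call has 1 to 20 rows; each row shifts and turns the pose as measured when the row begins, along the tool's axes as they then stand; what a row does not reach is not made up. A row lasts 1/10 s, in which the tool goes at most 50 mm and 8.59 degrees, less where a joint would pass 70% of its speed; a pose out of reach is approached as far as the arm can. A call is refused whole if a number of a shift passes 0.05 or a number of a turn 0.15, either way. A call with a gripper value outside its range is refused whole. The fingers move at their own pace and stop on an object; FORCE is the grip in N (left out, the last holds). Time passes only in rows, so rows that do not move let the fingers close. It gives the time, the measured TCP pose, the force and the opening at its end, in the units of the state.
- telemetry.read_state(): the state, without advancing time (a new reading comes with each control period).
- optics.read_camera(name): name is "scene" or "side" or "wrist"; returns a dict with "frame" (480x640x3 uint8, blue, green, red), "fx", "fy", "cx", "cy" (pixels), "rvec" (rotation vector, rad) and "tvec" (3), from world to camera coordinates, as OpenCV has them. Camera axes: x right, y down, z forward; pixel columns grow to the right and rows downward; lengths in m; the calibration is good to about 2 mm. A picture is of the moment at which its call begins. There is no depth.
- workorder.close_job(): hands the job in, once; it reports no verdict.
The state is a dict: "t": time; "q": joint angles; "dq": joint speeds; "joint_torque": joint torques, N m; "tool_pos": TCP position; "orientation": TCP orientation; "force": force on the tool from outside, world axes, zero at the start; "wrist_torque": the same for the moment, N m; "opening": finger opening in m.
Only numpy, scipy, OpenCV 4.12 (cv2) and the standard library are available. Lean on these libraries where they do the work, as an engineer would, in place of code of your own. Each camera call takes 0.05 s, during which the arm holds its last target. There are 200 camera calls.

### The job

On the granite plate, push the three small steel spacer rings through the sizing gate one at a time, so that all three end up lying in a row in the slot behind it, each fully past the gate's jaws. Only slide them gently with the fingertips, flat on the granite: do not squeeze them or pick them up. Leave the larger brass ring, the two roller cones, the grey setting disc and the dial indicator stand where they are.

Things in the scene. Friction and masses are not known exactly. Their poses are not given: they have to be found in the camera images.
- gate: Sizing gate with slot: flat U-shaped steel frame, 14 mm high, screwed to the granite, which is the slot's floor; open on top. Origin on the granite in the middle of the slot-side end of the throat; x runs from the gate into the slot, z up. Slot 50 mm wide from x = 0 to the end stop at x = 150 mm, between dark rails 14 mm wide. Three rings in a row fill 132 of these 150 mm.
- throat (a point): Centre of the gate's throat, 11 mm before the gate's origin, 5 mm above the granite. Bright jaws form the throat, 47 mm wide, from x = -22 mm to 0 in the gate's frame; in front of them straight bright lead-in wings, 10 mm thick, open from 47 mm at x = -22 mm to 96 mm at x = -52 mm.
- slot_end (a point): Middle of the slot's end stop face (gate's x = 150 mm), 5 mm above the granite. The stop is 16 mm thick and 78 mm wide. Two screw-down feet, 12 mm high with their screws, stick out to 61 mm either side of the slot's centre line at the gate's x = 95 to 125 mm.
- granite: Black granite surface plate, 400 mm (world x) by 630 mm (world y), heavy and fixed; its top is flat, 80 mm above the work surface. Origin under its centre at the work surface.
- ring1_center (a point): Small bright steel spacer ring lying flat, 44 mm outside diameter, 14 mm bore (a finger does not fit in), 10 mm high, about 110 g, loose; it slides on the granite with ordinary dry friction. Point: its centre, half-way up (5 mm above the granite).
- ring2_center (a point): Small bright steel spacer ring lying flat, 44 mm outside diameter, 14 mm bore (a finger does not fit in), 10 mm high, about 110 g, loose; it slides on the granite with ordinary dry friction. Point: its centre, half-way up (5 mm above the granite).
- ring3_center (a point): Small bright steel spacer ring lying flat, 44 mm outside diameter, 14 mm bore (a finger does not fit in), 10 mm high, about 110 g, loose; it slides on the granite with ordinary dry friction. Point: its centre, half-way up (5 mm above the granite).
- big_ring_center (a point): Larger brass-coloured ring lying flat, 56 mm outside, 18 mm bore, 10 mm high, loose; too big for the gate, stays where it is. Point: its centre, 5 mm up.
- cone1_center (a point): Polished taper roller cone (bearing inner ring with its rollers) standing on its wide rim, 61 mm across, 24 mm high, loose; stays where it is. Point: its centre, 12 mm up.
- cone2_center (a point): Polished taper roller cone (bearing inner ring with its rollers) standing on its wide rim, 61 mm across, 24 mm high, loose; stays where it is. Point: its centre, 12 mm up.
- disc_center (a point): Grey cast setting disc, 60 mm diameter, 18 mm high with a hub of 26 mm to 24 mm, loose; stays where it is. Point: its centre, 12 mm up.
- stand_base (a point): Dial indicator stand, loose (2.2 kg), stays where it is: base block 58 by 50 by 55 mm, column to 245 mm above the granite, arm at 195 mm that carries the dial 107 mm out along the point's own -x. Point: centre of the base block, 27.5 mm above the granite; z up.
- ring1: The same ring as its point above; origin at the centre of its underside.
- ring2: The same ring as its point above; origin at the centre of its underside.
- ring3: The same ring as its point above; origin at the centre of its underside.
There are look-alikes about, which are no part of the job. Leave any purple look-alike of the ring1 alone.

How it is judged:
On the way, in this order (a step that is already met when the one before it is completed fails the run):
1. a first small ring lies fully past the jaws in the slot (((x of ring1_center in the frame of gate between 0.02 and 0.132 m and y of ring1_center in the frame of gate between -0.006 and 0.006 m and height (world z) of ring1_center between 0.081 and 0.088 m) or (x of ring2_center in the frame of gate between 0.02 and 0.132 m and y of ring2_center in the frame of gate between -0.006 and 0.006 m and height (world z) of ring2_center between 0.081 and 0.088 m) or (x of ring3_center in the frame of gate between 0.02 and 0.132 m and y of ring3_center in the frame of gate between -0.006 and 0.006 m and height (world z) of ring3_center between 0.081 and 0.088 m))), for 0.2 s.
2. a second one has followed it ((((x of ring1_center in the frame of gate between 0.02 and 0.132 m and y of ring1_center in the frame of gate between -0.006 and 0.006 m and height (world z) of ring1_center between 0.081 and 0.088 m) and (x of ring2_center in the frame of gate between 0.02 and 0.132 m and y of ring2_center in the frame of gate between -0.006 and 0.006 m and height (world z) of ring2_center between 0.081 and 0.088 m)) or ((x of ring1_center in the frame of gate between 0.02 and 0.132 m and y of ring1_center in the frame of gate between -0.006 and 0.006 m and height (world z) of ring1_center between 0.081 and 0.088 m) and (x of ring3_center in the frame of gate between 0.02 and 0.132 m and y of ring3_center in the frame of gate between -0.006 and 0.006 m and height (world z) of ring3_center between 0.081 and 0.088 m)) or ((x of ring2_center in the frame of gate between 0.02 and 0.132 m and y of ring2_center in the frame of gate between -0.006 and 0.006 m and height (world z) of ring2_center between 0.081 and 0.088 m) and (x of ring3_center in the frame of gate between 0.02 and 0.132 m and y of ring3_center in the frame of gate between -0.006 and 0.006 m and height (world z) of ring3_center between 0.081 and 0.088 m)))), for 0.2 s.
3. the third one has followed (x of ring1_center in the frame of gate between 0.02 and 0.132 m and y of ring1_center in the frame of gate between -0.006 and 0.006 m and height (world z) of ring1_center between 0.081 and 0.088 m and x of ring2_center in the frame of gate between 0.02 and 0.132 m and y of ring2_center in the frame of gate between -0.006 and 0.006 m and height (world z) of ring2_center between 0.081 and 0.088 m and x of ring3_center in the frame of gate between 0.02 and 0.132 m and y of ring3_center in the frame of gate between -0.006 and 0.006 m and height (world z) of ring3_center between 0.081 and 0.088 m), for 0.2 s.
At the end, for the whole second after the job is handed in: All three small rings lie flat and at rest on the granite inside the slot, each wholly past the jaws (centre at least 20 mm past the slot-side end of the throat, within 6 mm of the slot's centre line) (all of step 3 and angle between each of ring1_center, ring2_center, ring3_center's own z axis and vertical below 0.1 rad and linear speed of each of ring1, ring2, ring3 below 0.01 m/s); the robot touches nothing.
It fails at once if a small ring is lifted off the granite (by 8 mm or more) or tipped up (height (world z) of any of ring1_center, ring2_center, ring3_center above 0.093 m or angle between any of ring1_center, ring2_center, ring3_center's own z axis and vertical above 0.35 rad).
It fails at once if a small ring is pushed off the granite plate (height (world z) of any of ring1_center, ring2_center, ring3_center below 0.07 m).
It fails at once if a small ring is squeezed, pressed or rammed with more than 30 N by the fingers (contact force between the fingers and ring1 above 30 N or contact force between the fingers and ring2 above 30 N or contact force between the fingers and ring3 above 30 N).
It fails at once if the brass ring, a cone, the setting disc or the dial stand is shifted by more than 12 mm (distance of any of big_ring_center, cone1_center, cone2_center, disc_center, stand_base from where it was at the start of the episode above 0.012 m).
It also fails if it takes over 72 s, if anything falls off the work surface, if the arm or the gripper's body presses on something with over 40 N, if the wrist force passes 120 N, or if a joint passes its speed limit or range.

## Working session

There is one attempt and no reset: what is moved stays moved. The work goes in short steps, Python scripts to look and compute and a shell command to move; the robot and the scene stay as the last step left them, time stands still between calls to the robot, and variables do not carry over. Pictures are saved under pics/ and viewed, on a budget of 10 in all, crops included, one or two more only if the job needs it, and the job is handed in when it is done.

```bash
ls; mkdir -p pics; cat > h.py <<'E'
import numpy as np, cv2
from plant import telemetry, optics, workorder
def cam(n,save=None):
    c=optics.read_camera(n)
    if save: cv2.imwrite('pics/'+save,c['frame'])
    return c
def px2w(c,pts,z):
    R=cv2.Rodrigues(np.array(c['rvec'],float))[0];t=np.array(c['tvec'],float).ravel()
    o=-R.T@t;out=[]
    for u,v in pts:
        d=R.T@np.array([(u-c['cx'])/c['fx'],(v-c['cy'])/c['fy'],1]);s=(z-o[2])/d[2];out.append(o+s*d)
    return np.array(out)
def w2px(c,P):
    K=np.array([[c['fx'],0,c['cx']],[0,c['fy'],c['cy']],[0,0,1.]])
    return cv2.projectPoints(np.array(P,float).reshape(-1,1,3),np.array(c['rvec'],float),np.array(c['tvec'],float),K,None)[0].reshape(-1,2)
def save(c,n):
    import pickle;pickle.dump(c,open('pics/'+n+'.pkl','wb'))
def load(n):
    import pickle;return pickle.load(open('pics/'+n+'.pkl','rb'))
E
python3 - <<'E'
from h import *
for n in('scene','side'):
    c=cam(n,n+'0.png');save(c,n+'0');R=cv2.Rodrigues(np.array(c['rvec'],float))[0];print(n,-R.T@np.array(c['tvec']).ravel(),c['fx'],R[2])
s=telemetry.read_state();print(s)
E
```

```text
pics
scene [0.9500211  0.34992305 0.67541144] 444.0884920627482 [-0.42485912 -0.4790063  -0.76814562]
side [0.31251477 0.51569757 0.55079279] 441.78473753651014 [ 0.40258903 -0.71027233 -0.57743856]
{'t': 0.1, 'q': array([-8.54084975e-02,  1.31082184e-01,  1.48916089e+00,  2.28837027e-05,
        1.52302256e+00, -8.53795925e-02]), 'dq': array([ 0.00087885,  0.00117704, -0.00228997,  0.00064423, -0.00179031,
       -0.0008601 ]), 'joint_torque': array([ 2.89806376e-03, -5.61339462e+01, -4.93095982e+01,  7.72326719e-02,
        2.89617141e-02, -2.83941080e-05]), 'tool_pos': array([5.99510913e-01, 6.73872430e-05, 2.34699616e-01]), 'orientation': array([1.53564020e-04, 1.57246126e+00, 1.06402924e-04]), 'force': array([-0.35175202, -0.45947985, -0.02090161]), 'wrist_torque': array([ 0.002162  , -0.01137049,  0.00551764]), 'opening': 0.0927165547093184}
```

View pics/scene0.png

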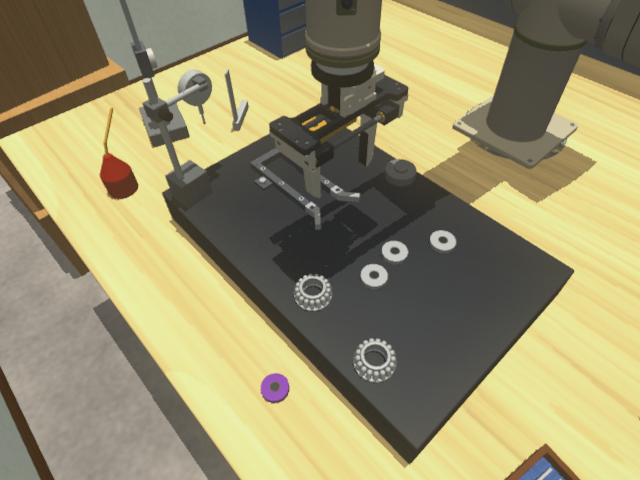

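View pics/side0.png

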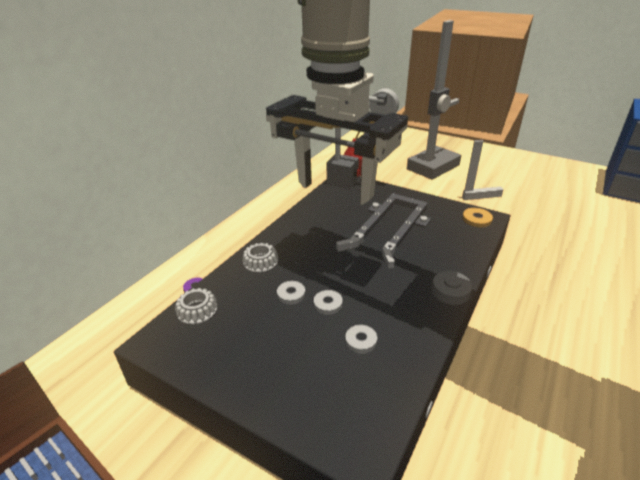

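The scene picture shows three candidate small rings at (374,275), (395,251) and (443,240), and the side picture shows the same three at (291,291), (328,301) and (361,337). Look-alikes:
- Purple ring, off the plate: scene (275,387).
- Brass ring: side (478,216).
- Roller cones: scene (313,292) and (375,359).
- Grey disc: scene (400,172).

I choose the three bright flat rings on the granite. I'll check them in one rectified close crop.

```bash
cat >> h.py <<'E'
def ortho(c,x0,x1,y0,y1,z,s):
    # image: right = -y.. up = +x ; pixel (u,v): y=y1-u/s, x=x1-v/s ; s px per m
    W,H=int((y1-y0)*s),int((x1-x0)*s)
    v,u=np.mgrid[0:H,0:W]
    P=np.stack([x1-v/s,y1-u/s,np.full(u.shape,z)],-1).reshape(-1,3)
    p=w2px(c,P).astype(np.float32).reshape(H,W,2)
    im=cv2.remap(c['frame'],p,None,cv2.INTER_CUBIC)
    k=int(.05*s)
    for i in range(0,W,k): cv2.putText(im,'%.2f'%(y1-i/s),(i,10),0,.3,(0,255,255));cv2.line(im,(i,12),(i,18),(0,255,255))
    for i in range(0,H,k): cv2.putText(im,'%.2f'%(x1-i/s),(0,i+4),0,.3,(0,255,255))
    return im
E
python3 - <<'E'
from h import *
c=load('side0')
cv2.imwrite('pics/o1.png',ortho(c,.38,.80,-.33,.23,.092,1400))
s=load('scene0')
print(px2w(c,[(291,291),(328,301),(361,337)],.09).round(4),px2w(s,[(374,275),(395,251),(443,240)],.09).round(4))
E
```

```text
[[0.6184 0.103  0.09  ]
 [0.5576 0.0941 0.09  ]
 [0.4827 0.1335 0.09  ]] [[0.6208 0.1018 0.09  ]
 [0.56   0.0927 0.09  ]
 [0.4833 0.1328 0.09  ]]
```

View pics/o1.png

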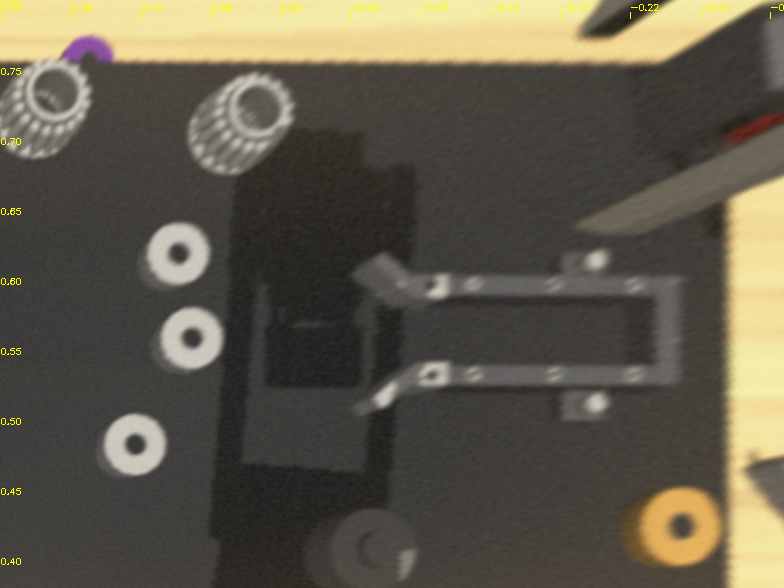

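The rectified crop shows three bright rings with small bores at about (0.62,0.10), (0.559,0.0935) and (0.483,0.133). The slot runs along world -y with its centre at x≈0.564, from y≈-0.088 to -0.238. The choice of rings is confirmed, and I'll take the middle one first. Jaws already open along world x, so the tool needs no turning.

```bash
python3 - <<'E'
from h import *
s=load('scene0');c=load('side0')
print(px2w(s,[(195,88),(203,120)],.27).round(3),px2w(c,[(384,101)],.275).round(3), px2w(s,[(187,170)],.135).round(3))
E
python3 -m inch '[[[0,0.04,-0.02,0,0,0,0.26],[0,0.04,-0.02,0,0,0,0.26],[0,0.04,0,0,0,0,0.26],[0,0.015,0,0,0,0,0.26],[0.03,0,0,0,0,0,0.26],[0.03,0,0,0,0,0,0.26],[0,0,0,0,0,0,0.26]]]' 10
```

```text
[[ 0.662 -0.282  0.27 ]
 [ 0.701 -0.198  0.27 ]] [[ 0.642 -0.271  0.275]] [[ 0.723 -0.271  0.135]]
t: 0.8
tool_pos: [0.5571, 0.1384, 0.1708]
orientation: [0.0, 1.575, -0.002]
force: [-0.9, 0.6, -0.9]
opening: 0.0416
```

```bash
python3 -m inch '[[[0.02,0,0,0,0,0,0.26],[0.02,-0.002,0.001,0,0,0,0.26],[0.02,0,0,0,0,0,0.26],[0.008,0,0,0,0,0,0.26],[0,0,0,0,0,0,0.26]]]'
python3 - <<'E'
from h import *
c=cam('side');save(c,'a');cv2.imwrite('pics/a.png',ortho(c,.44,.80,-.28,.2,.09,1600))
print(telemetry.read_state()['tool_pos'])
E
```

```text
t: 1.3
tool_pos: [0.5607, 0.1341, 0.1059]
orientation: [0.001, 1.573, -0.004]
force: [-0.9, -0.1, 0.8]
opening: 0.0243
[0.56100921 0.13415574 0.10659182]
```

View pics/a.png

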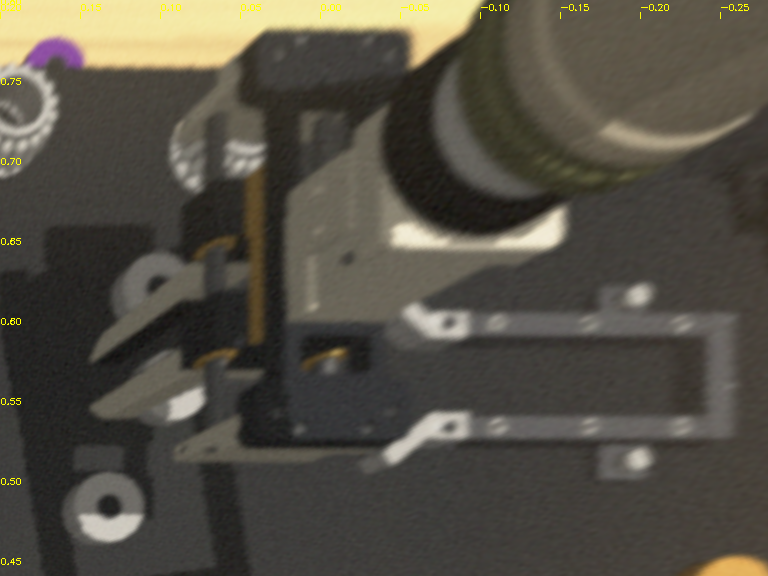

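Fingers straddle behind the middle ring as intended (tips near (95,360) and (95,410) in the crop). Next I lower a little and push.

```bash
python3 -m inch '[[[0.005,0,0,0,0,0,0.26],[0,-0.005,0,0,0,0,0.26],[0,-0.005,0,0,0,0,0.26],[0,-0.005,0,0,0,0,0.26],[0,-0.005,0,0,0,0,0.26],[0,-0.008,0,0,0,0,0.26],[0,-0.01,0,0,0,0,0.26],[0,-0.01,0,0,0,0,0.26],[0,-0.01,0.001,0,0,0,0.26],[0,-0.01,0.001,0,0,0,0.26],[0,-0.01,0,0,0,0,0.26],[0,-0.01,0,0,0,0,0.26],[0,-0.01,0,0,0,0,0.26],[0,-0.01,0,0,0,0,0.26]]]'
```

```text
t: 2.75
tool_pos: [0.5655, 0.0171, 0.1063]
orientation: [0.002, 1.565, -0.003]
force: [-0.2, 0.1, -0.3]
opening: 0.0237
```

```bash
python3 - <<'E'
from h import *
c=cam('side');save(c,'b');d=cam('scene')
a=cv2.resize(c['frame'][190:360,200:440],None,fx=2.5,fy=2.5,interpolation=cv2.INTER_CUBIC)
print(telemetry.read_state()['tool_pos'])
b=cv2.resize(d['frame'][150:320,240:480],None,fx=2.5,fy=2.5,interpolation=cv2.INTER_CUBIC)
cv2.imwrite('pics/b.png',cv2.resize(np.vstack([a,b]),None,fx=.7,fy=.7,interpolation=cv2.INTER_AREA))
E
```

```text
[0.56556515 0.0163983  0.10638108]
```

View pics/b.png

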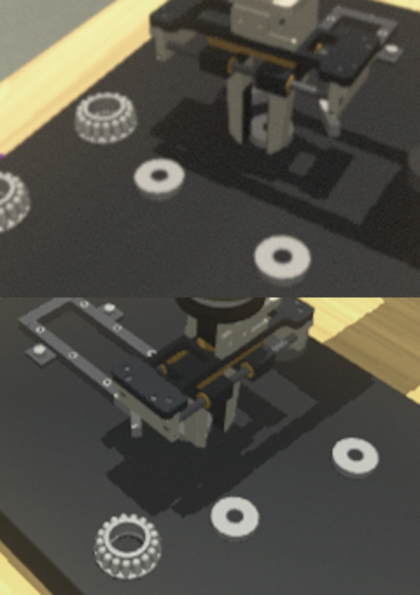

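The middle ring is ahead of the fingers, seen between them at (270,128). The tips had drifted about 5 mm high, so I back off, lower, and continue.

```bash
python3 -m inch '[[[0,0.005,0,0,0,0,0.26],[0.005,0,0,0,0,0,0.26],[0.001,0,0,0,0,0,0.26],[0,0,0,0,0,0,0.26]]]'; python3 -m inch '[[[0,-0.004,0,0,0,0,0.26],[0.0005,-0.006,-0.001,0,0,0,0.26],[0.0005,-0.008,-0.001,0,0,0,0.26],[0.0005,-0.008,0,0,0,0,0.26]]]'
```

```text
t: 3.25
tool_pos: [0.5656, 0.0226, 0.0999]
orientation: [0.002, 1.565, -0.004]
force: [-0.3, 0.1, 0.7]
opening: 0.0239
t: 3.65
tool_pos: [0.5639, -0.0033, 0.0988]
orientation: [0.001, 1.564, -0.001]
force: [-0.5, 1.8, 1.3]
opening: 0.0243
```

```bash
python3 -m inch '[[[-0.002,-0.007,0,0,0,0,0.26],[0,-0.007,0,0,0,0,0.26],[0,-0.006,0,0,0,0,0.26],[0,0.006,0,0,0,0,0.26],[0,0.004,0,0,0,0,0.065],[0,0,0,0,0,0,0.065],[0,0,0,0,0,0,0.065],[0,0,0,0,0,0,0.065]]]'
```

```text
t: 4.45
tool_pos: [0.5633, -0.0163, 0.1005]
orientation: [0.002, 1.565, -0.003]
force: [-0.4, -0.6, -1.1]
opening: 0.0063
```

```bash
python3 -m inch '[[[0,-0.005,0,0,0,0,0.065],[0,-0.005,0,0,0,0,0.065],[0,-0.005,0,0,0,0,0.065],[0,-0.005,0,0,0,0,0.065],[0,-0.005,0,0,0,0,0.065],[0,-0.005,0,0,0,0,0.065],[0,-0.005,0,0,0,0,0.065]]]';  python3 -m inch '[[[0,-0.005,0,0,0,0,0.065],[0,-0.005,0,0,0,0,0.065],[0,-0.005,0,0,0,0,0.065]]]'
```

```text
t: 5.15
tool_pos: [0.5631, -0.0536, 0.1004]
orientation: [0.002, 1.565, -0.002]
force: [0.5, 0.6, -1.0]
opening: 0.0056
t: 5.45
tool_pos: [0.563, -0.0702, 0.1004]
orientation: [0.002, 1.565, -0.002]
force: [-0.6, 1.3, -0.6]
opening: 0.0059
```

Forces are small, so I push on to y≈-0.092, then retract and raise while opening to the cup.

```bash
python3 -m inch '[[[0,-0.005,0,0,0,0,0.065],[0,-0.005,0,0,0,0,0.065],[0,-0.005,0,0,0,0,0.065],[0,-0.005,0,0,0,0,0.065],[0,0,0,0,0,0,0.065]]]';  python3 -m inch '[[[0,0.02,0,0,0,0,0.065],[-0.01,0.03,0,0,0,0,0.065],[-0.04,0.03,0,0,0,0,0.26],[-0.02,0.04,0.01,0,0,0,0.26],[0,0.04,0.02,0,0,0,0.26],[0,0.04,0.02,0,0,0,0.26],[0,0.03,0.01,0,0,0,0.26],[0,0,0,0,0,0,0.26]]]'
python3 - <<'E'
from h import *
c=cam('side');save(c,'c');cv2.imwrite('pics/c.png',ortho(c,.44,.80,-.28,.2,.09,1600))
print(telemetry.read_state()['tool_pos'])
E
```

```text
t: 5.95
tool_pos: [0.5629, -0.0927, 0.1004]
orientation: [0.002, 1.565, -0.003]
force: [-0.0, 0.8, -0.7]
opening: 0.0059
t: 6.75
tool_pos: [0.6257, 0.1437, 0.1738]
orientation: [0.007, 1.563, -0.007]
force: [0.2, -0.2, 1.2]
opening: 0.0242
[0.62538007 0.14211523 0.17370514]
```

View pics/c.png

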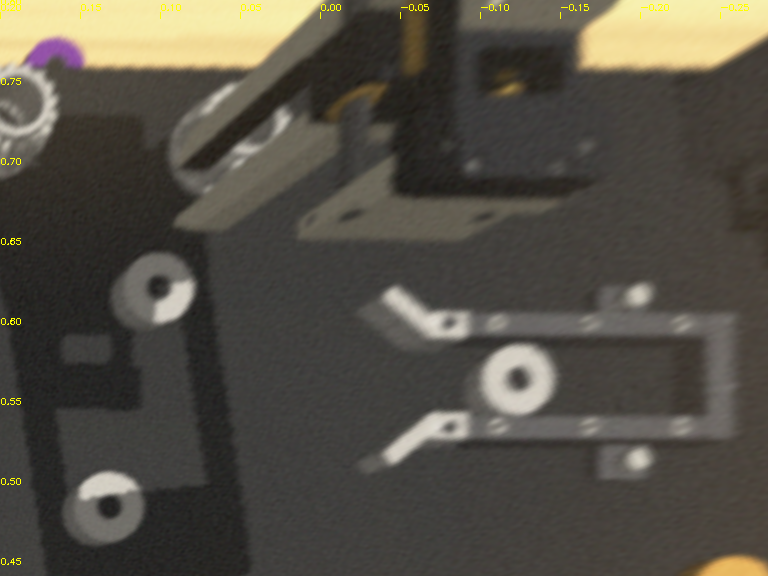

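The crop shows the first ring inside the slot at (518,379), which is gate x≈+37 mm and on the centre line. Next is the outer ring, at (155,287) → (0.6205,0.103).

```bash
python3 -m inch '[[[0.02,0,-0.003,0,0,0,0.26],[0.02,0,-0.001,0,0,0,0.26],[0.02,0,0,0,0,0,0.26],[0.01,0,0,0,0,0,0.26],[0,0,0,0,0,0,0.26]]]'
```

```text
t: 7.3
tool_pos: [0.6214, 0.1374, 0.1021]
orientation: [0.006, 1.563, -0.011]
force: [0.2, -0.6, 0.5]
opening: 0.0246
```

```bash
python3 -m inch '[[[0.002,-0.004,0,0,0,0,0.26],[0,-0.004,0,0,0,0,0.26],[0,-0.004,0,0,0,0,0.26],[0,-0.006,-0.002,0,0,0,0.26],[0,-0.008,-0.003,0,0,0,0.26],[0,-0.008,-0.0035,0,0,0,0.26]]]'; python3 -m inch '[[[0,-0.008,-0.0035,0,0,0,0.26],[0,-0.008,-0.0035,0,0,0,0.26],[0,-0.008,-0.0035,0,0,0,0.26],[0,-0.008,-0.0035,0,0,0,0.26]]]'
```

```text
t: 7.9
tool_pos: [0.6143, 0.1004, 0.1042]
orientation: [0.006, 1.558, -0.011]
force: [1.0, 0.5, -0.4]
opening: 0.024
t: 8.3
tool_pos: [0.5985, 0.0653, 0.1045]
orientation: [0.007, 1.557, -0.012]
force: [0.6, 1.1, -1.1]
opening: 0.0243
```

```bash
python3 -m inch '[[[0.001,-0.008,-0.0035,0,0,0,0.26],[0.001,-0.008,-0.004,0,0,0,0.26],[0.001,-0.008,-0.004,0,0,0,0.26],[0.001,-0.008,-0.004,0,0,0,0.26]]]'; python3 - <<'E'
from h import *
c=cam('side');save(c,'d');cv2.imwrite('pics/d.png',ortho(c,.44,.80,-.28,.2,.09,1600))
E
```

```text
t: 8.7
tool_pos: [0.583, 0.0313, 0.1019]
orientation: [0.007, 1.553, -0.01]
force: [0.4, 1.7, 2.1]
opening: 0.0239
```

View pics/d.png

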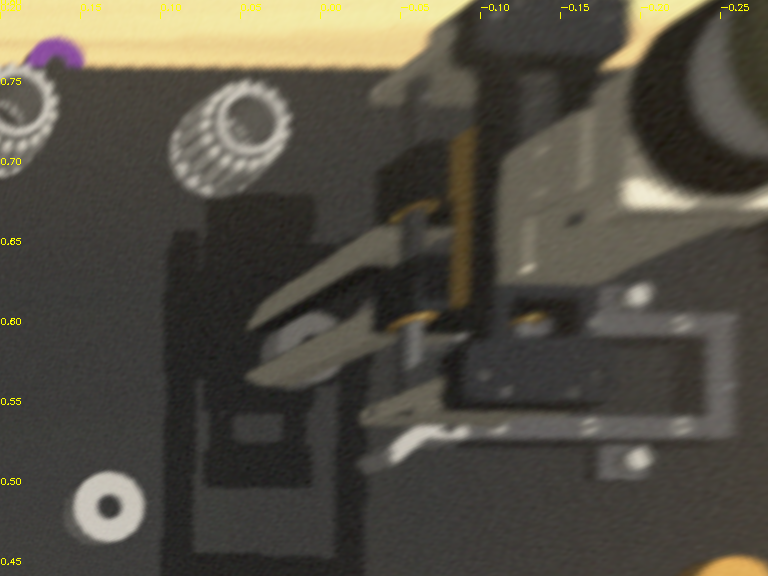

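The second ring sits in the cup between the fingertips at (308,348). I continue to the funnel, then narrow.

```bash
python3 -m inch '[[[0,-0.008,-0.004,0,0,0,0.26],[0,-0.008,-0.004,0,0,0,0.26],[0,-0.008,-0.004,0,0,0,0.26],[0,-0.008,-0.004,0,0,0,0.26],[0,-0.007,-0.003,0,0,0,0.26]]]'; python3 -m inch '[[[0,-0.006,0,0,0,0,0.26],[0,-0.006,0,0,0,0,0.26],[0,-0.004,0,0,0,0,0.26],[0,0.006,0,0,0,0,0.26],[0,0.004,0,0,0,0,0.065],[0,0,0,0,0,0,0.065],[0,0,0,0,0,0,0.065],[0,0,0,0,0,0,0.065]]]'
```

```text
t: 9.25
tool_pos: [0.5611, -0.0115, 0.1011]
orientation: [0.007, 1.554, -0.011]
force: [1.7, 2.6, 1.9]
opening: 0.0242
t: 10.05
tool_pos: [0.5594, -0.019, 0.0997]
orientation: [0.007, 1.558, -0.012]
force: [-0.2, 0.7, 0.4]
opening: 0.0064
```

```bash
python3 -m inch '[[[-0.001,0,0.003,0,0,0,0.065],[0,-0.005,0,0,0,0,0.065],[0,-0.005,0,0,0,0,0.065],[0,-0.005,0,0,0,0,0.065],[0,-0.005,0,0,0,0,0.065]]]';  python3 -m inch '[[[0,-0.005,0,0,0,0,0.065],[0,-0.005,0,0,0,0,0.065],[0,-0.005,0,0,0,0,0.065],[0,-0.005,0,0,0,0,0.065]]]'
```

```text
t: 10.55
tool_pos: [0.5624, -0.0397, 0.1008]
orientation: [0.006, 1.558, -0.011]
force: [0.5, 1.9, 0.7]
opening: 0.0061
t: 10.95
tool_pos: [0.562, -0.0617, 0.1008]
orientation: [0.007, 1.558, -0.011]
force: [-1.1, 1.6, 0.3]
opening: 0.0059
```

```bash
python3 -m inch '[[[0,-0.005,0,0,0,0,0.065],[0,-0.005,0,0,0,0,0.065],[0,-0.005,0,0,0,0,0.065],[0,-0.005,0,0,0,0,0.065],[0,-0.005,0,0,0,0,0.065],[0,-0.005,0,0,0,0,0.065],[0,0,0,0,0,0,0.065]]]';  python3 -m inch '[[[0,0.02,0,0,0,0,0.065],[-0.01,0.03,0,0,0,0,0.065],[-0.04,0.03,0,0,0,0,0.32],[-0.02,0.04,-0.015,0,0,0,0.32],[0,0.04,-0.02,0,0,0,0.32],[0,0.04,-0.02,0,0,0,0.32],[0,0.04,-0.02,0,0,0,0.32],[0,0.02,0,0,0,0,0.32],[0,0,0,0,0,0,0.32]]]'
python3 - <<'E'
from h import *
c=cam('side');save(c,'e');cv2.imwrite('pics/e.png',ortho(c,.44,.80,-.28,.2,.09,1600))
E
```

```text
t: 11.65
tool_pos: [0.5615, -0.095, 0.1008]
orientation: [0.008, 1.558, -0.011]
force: [-0.5, 0.6, -0.2]
opening: 0.0061
t: 12.55
tool_pos: [0.4879, 0.1723, 0.1731]
orientation: [0.011, 1.553, -0.017]
force: [0.8, -0.4, 0.0]
opening: 0.0297
```

View pics/e.png

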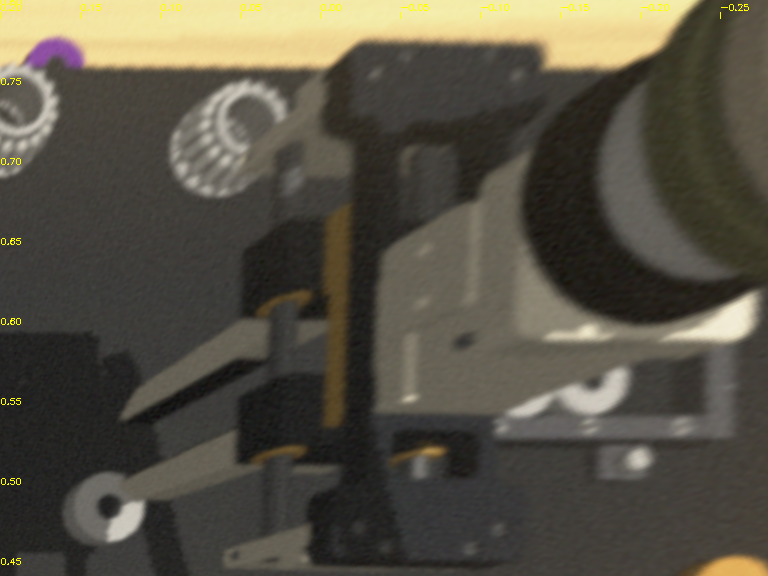

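Both rings are in the slot, at (595,382) and (525,395). The third is at (108,508) → (0.4825,0.1325), and I descend behind it.

```bash
python3 -m inch '[[[0.02,0,-0.004,0,0,0,0.32],[0.02,0,-0.001,0,0,0,0.32],[0.02,0,0,0,0,0,0.32],[0.01,0,0,0,0,0,0.32],[0.001,0,0,0,0,0,0.32]]]';  python3 -m inch '[[[0.001,-0.004,0,0,0,0,0.32],[0,-0.004,0,0,0,0,0.32],[0,-0.004,0,0,0,0,0.32],[0,-0.006,0.002,0,0,0,0.32],[0,-0.008,0.004,0,0,0,0.32],[0,-0.008,0.004,0,0,0,0.32]]]'
```

```text
t: 13.1
tool_pos: [0.4869, 0.1653, 0.1009]
orientation: [0.011, 1.551, -0.022]
force: [-0.4, -0.6, 0.3]
opening: 0.0297
t: 13.7
tool_pos: [0.4987, 0.1281, 0.1036]
orientation: [0.012, 1.547, -0.022]
force: [-0.5, -0.0, -0.2]
opening: 0.0295
```

```bash
python3 -m inch '[[[0.002,-0.008,0.004,0,0,0,0.32],[0.001,-0.008,0.004,0,0,0,0.32],[0.0005,-0.008,0.004,0,0,0,0.32],[0.0005,-0.008,0.004,0,0,0,0.32],[0.0005,-0.008,0.004,0,0,0,0.32]]]'; python3 -m inch '[[[0.0005,-0.008,0.004,0,0,0,0.32],[0.0005,-0.008,0.004,0,0,0,0.32],[0.0005,-0.008,0.004,0,0,0,0.32],[0.0005,-0.008,0.004,0,0,0,0.32]]]'
```

```text
t: 14.2
tool_pos: [0.5208, 0.0844, 0.1012]
orientation: [0.013, 1.544, -0.021]
force: [-1.5, 1.7, 3.4]
opening: 0.0296
t: 14.6
tool_pos: [0.5376, 0.0493, 0.0997]
orientation: [0.014, 1.544, -0.021]
force: [-0.5, 2.9, 3.3]
opening: 0.0302
```

```bash
python3 -m inch '[[[-0.002,-0.008,0.004,0,0,0,0.32],[0,-0.008,0.004,0,0,0,0.32],[0,-0.008,0.004,0,0,0,0.32],[0,-0.008,0.003,0,0,0,0.32]]]'; python3 - <<'E'
from h import *
c=cam('side');d=cam('scene')
cv2.imwrite('pics/f.png',np.vstack([ortho(c,.48,.66,-.26,.1,.09,1600),ortho(d,.48,.66,-.26,.1,.09,1600)]))
E
```

```text
t: 15.0
tool_pos: [0.5525, 0.0132, 0.1014]
orientation: [0.013, 1.546, -0.022]
force: [-1.1, 0.5, 0.9]
opening: 0.0301
```

View pics/f.png

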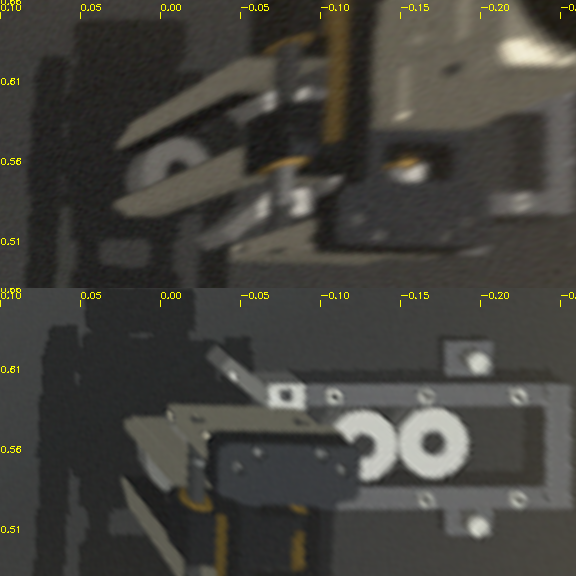

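The third ring is in the cup at (175,172). The other two lie in the slot at (362,444) and (434,444), on the centre line. On to the funnel.

```bash
python3 -m inch '[[[0,-0.007,0.0035,0,0,0,0.32],[0,-0.007,0.0035,0,0,0,0.32],[0,-0.007,0.003,0,0,0,0.32],[0,-0.006,0.001,0,0,0,0.32],[0,-0.006,0,0,0,0,0.32],[0,0.006,0,0,0,0,0.32],[0,0.006,0,0,0,0,0.065],[0,0,0,0,0,0,0.065],[0,0,0,0,0,0,0.065],[0,0,0,0,0,0,0.065]]]'
```

```text
t: 16.1
tool_pos: [0.5636, -0.0097, 0.1015]
orientation: [0.013, 1.546, -0.022]
force: [-0.4, 0.3, -0.6]
opening: 0.0067
```

```bash
python3 -m inch '[[[0,-0.005,0,0,0,0,0.065],[0,-0.005,0,0,0,0,0.065],[0,-0.005,0,0,0,0,0.065],[0,-0.005,0,0,0,0,0.065],[0,-0.005,0,0,0,0,0.065],[0,-0.005,0,0,0,0,0.065]]]';  python3 -m inch '[[[0,-0.005,0,0,0,0,0.065],[0,-0.005,0,0,0,0,0.065],[0,-0.005,0,0,0,0,0.065],[0,-0.005,0,0,0,0,0.065]]]'
```

```text
t: 16.7
tool_pos: [0.5627, -0.0417, 0.1016]
orientation: [0.012, 1.546, -0.022]
force: [0.2, 1.4, -0.7]
opening: 0.0064
t: 17.1
tool_pos: [0.5621, -0.0631, 0.1016]
orientation: [0.014, 1.547, -0.021]
force: [-0.2, 2.5, 0.2]
opening: 0.006
```

```bash
python3 -m inch '[[[0,-0.005,0,0,0,0,0.065],[0,-0.005,0,0,0,0,0.065],[0,-0.005,0,0,0,0,0.065],[0,-0.005,0,0,0,0,0.065],[0,-0.003,0,0,0,0,0.065],[0,-0.002,0,0,0,0,0.065]]]';  python3 -m inch '[[[0,0.015,0,0,0,0,0.065],[-0.01,0.03,0,0,0,0,0.065],[-0.04,0.03,0,0,0,0,0.065],[-0.04,0.04,0,0,0,0,0.065],[-0.02,0.04,0,0,0,0,0.065],[0,0.04,0,0,0,0,0.065],[0,0,0,0,0,0,0.065]]]'
python3 - <<'E'
from h import *
c=cam('side');d=cam('scene')
cv2.imwrite('pics/g.png',np.vstack([ortho(c,.48,.66,-.26,.1,.09,1600),ortho(d,.48,.66,-.26,.1,.09,1600)]))
E
```

```text
t: 17.7
tool_pos: [0.5613, -0.0903, 0.1016]
orientation: [0.014, 1.547, -0.021]
force: [0.5, 2.6, -0.2]
opening: 0.0061
t: 18.4
tool_pos: [0.5625, 0.1113, 0.2118]
orientation: [0.018, 1.546, -0.025]
force: [0.2, -0.2, 0.1]
opening: 0.0063
```

View pics/g.png

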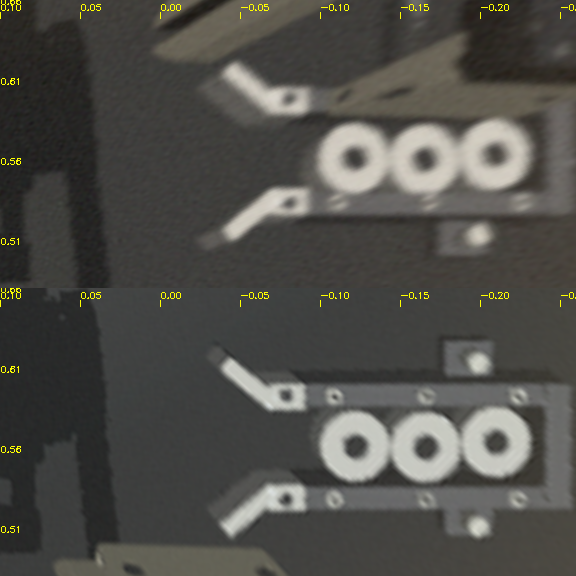

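All three rings are in a row in the slot: (355,445), (427,445) and (496,441) in the lower panel. The last is about 30 mm past the jaw end at u≈307, and the first about 118 mm. The arm is clear, so I hand in.

```bash
python3 -c "
from plant import workorder;print(workorder.close_job())"
```

```text
the job is handed in; nothing more can be done
None
```

I pushed the three small steel rings through the gate one at a time, the middle ring first, then the two outer ones. I used the fingertips as a shallow cup to bring each ring to the lead-in wings, then nearly closed the fingers to slide it through the throat. I handed in about 18.5 s into the 72 s allowed.

- **Final position:** The last side and scene pictures agree. All three lie flat in a row at about 30, 75 and 118 mm past the gate's slot-side end, within about 3 mm of the slot's centre line.
- **Forces:** The wrist readings, taken at the end of each move, stayed under 4 N per axis.
- **Robot at hand-in:** The arm was raised and clear of everything.
- **Things to leave alone:** I planned every path clear of the brass ring, cones, disc and stand, and nothing suggested a touch. I did not re-measure their positions at the end.
- **What went off plan:** During the first push the fingertips drifted about 5 mm too high. I checked with a picture, backed off and lowered them, and corrected for it in the later pushes. The tool also drifted by about 1–1.5° over the run, and I left that uncorrected.

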